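# Lock the doll's head face-up on the painting stand

### The job

The doll's head on the painting stand has to be locked face-up for painting: by its ball lever, turn the spindle until the lever stands upright, so that the flat milled on the spindle squarely faces the clamp screw in the leaning boss. Then take the T-handled hex key out of its wooden block, tighten the clamp screw firmly onto the flat (never onto the round of the spindle), and stand the key back in its hole in the block. The head is freshly primed, so nothing may touch it; leave the jar, the spare head and the spool where they are.

Things in the scene. Friction and masses are not known exactly. Their poses are not given: they have to be found in the camera images.
- stand: cast-iron painting stand screwed to the bench: base plate 150 x 110 x 14 mm, a web, and a round hub (56 mm diameter, 50 mm wide) whose axis lies level along the stand's y, 120 mm above the bench. Origin: on the bench under the middle of the hub; z up. From the hub a boss (40 mm diameter) leans 35 degrees from vertical towards the stand's -x; the clamp screw sits in its bore.
- boss_mouth (a point): centre of the outer end of the leaning boss, 60 mm from the spindle's axis along the screw: a 17 mm round bore with a 4 mm chamfer, the screw sunk in it. The point's axes are the stand's, not the screw's.
- spindle: steel spindle, 32 mm diameter, a 2 mm deep flat milled along it; turns in the hub about its y axis (the stand's y), 85 degrees either way, with 0.12 N m of drag, and stays where left. Origin: on its axis mid-hub, 120 mm above the bench; z points along the lever to its ball. Lever upright (spindle z = stand z): flat faces screw. Lever collar (48 mm diameter) at y = 82 to 108 mm, head at the -y end.
- ball (a point): centre of the lever's black ball knob, 30 mm diameter, 105 mm from the spindle's axis, at y = 95 mm of the spindle; an 11 mm steel rod joins it to the collar. 1 to 2 N here turns the spindle; held between two pads, the ball tends to creep if the tool does not turn with the lever. The lever starts leaning 26 to 63 degrees towards the stand's -x.
- doll_head: primed doll's head, 90 mm wide and 105 mm long, lying along the spindle's -y end: y = -62 mm at the neck to -167 mm at the crown in the spindle's frame; face up when the lever is upright. Origin and axes are the spindle's. Not to be touched.
- screw: clamp screw, 16 mm, in the leaning boss. Origin: centre of its outer end face, at the start about 15 mm below the boss's mouth; z points out along the screw. The pose does not show how far its hexagon is turned: find that by feel or eye. Socket 12 mm deep, fits the key every 60 degrees with about 7 degrees of play either way. Right-hand thread, 8 mm a turn: clockwise from outside tightens.
- key: T-handled hex key, about 0.16 kg: steel hexagon shank 12 mm across flats (13.8 mm over the corners), 140 mm long. Origin: the free end (tip) of the shank; z along the shank to the handle, x along the handle; one corner of the hexagon points along x. It stands upright in the key block with a few degrees of lean.
- key_handle (a point): middle of the key's black T handle (100 mm long along the key's x, 16 mm thick along its y, 24 mm high), on the shank's axis, 140 mm from the tip.
- key_block: heavy wooden tool block fixed to the bench, 90 mm (x) by 140 mm (y), 60 mm high. Origin: centre of its underside. Three short fixed tools stand 38 to 45 mm out of its top near y = +45 to +58 mm; the key's hole is near the other end.
- key_hole (a point): centre of the mouth of the key's round upright hole in the key block's top (x = 0, y = -40 mm of the block): 17 mm diameter, 3 mm chamfer, 50 mm deep, so its floor is 10 mm above the bench.
- screw_point (a point): the screw's inner end, 28 mm below screw on its axis. The screw turns with 0.1 to 0.2 N m of drag. With the flat under it the point lands after 90 to 130 degrees of turning and the screw comes to a hard stop some 40 degrees on: there the torque jumps to 0.6 N m and more, which is firmly tight. Off the flat it bites on the round 90 degrees sooner.
- paint_jar: closed primer jar with a steel lid, 68 mm diameter, 78 mm high; origin at the centre of its underside. Bystander.
- spare_head: spare doll's head standing on its neck, 77 mm wide, 90 mm high; origin at the centre of its underside. Bystander.
- spool: wooden spool, 48 mm diameter, 62 mm high; origin at the centre of its underside. Bystander.

How it is judged:
By the outcome, as a careful person would: the job done as asked, in the order asked, and still so for the second after the job is handed in, with the robot touching nothing.
It also fails if it takes over 72 s, if anything falls off the work surface, if the arm or the gripper's body presses on something with over 40 N, if the wrist force passes 120 N, or if a joint passes its speed limit or range.

### The arm

A 6-joint arm with a two-finger parallel gripper is mounted at the origin on the work surface. World frame = base frame: x ahead of the robot, y to its left, z up, the work surface at z = 0. Lengths are in mm, angles in degrees, forces in N, time in s.
With the tool pointing down it reaches from about 300 to 850 mm from the base axis. Payload 4.2 kg.
Tool frame: the origin (TCP) lies midway between the tips of the shut fingers; the grasp point (between the pads) lies 19 mm behind it; z points along the fingers, y is the line along which they close (so a half turn about z gives the same grasp; the last joint's range is limited). The gripper opens to 91 mm and grips with 3 to 60 N. Pads are 32 mm wide; open, the fingers measure 118 mm over their backs; the gripper's body (76 mm by 178 mm) begins 60 mm behind the grasp point.
Start: joints at [71.792, 18.312, 89.639, -0, 72.044, -1.146], TCP at [168.717, 549.707, 213.976] pointing down, gripper open.
Joint ranges: [-177.97, 177.97], [-48.28, 115.42], [12.27, 149.76], [-77.06, 257.06], [2.81, 150.46], [-146.56, 146.56]. Speed limits (degrees/s): [147.25, 147.25, 180, 180, 180, 180].

### API

Orientations are given as [roll, pitch, yaw] about the fixed x, y, z axes, in that order (R = Rz(yaw) Ry(pitch) Rx(roll)).
In Python, from workcell import env gives the robot as it stands.
- The arm moves only by the shell command python3 drive.py 'ROWS' [OPENING] [FORCE]. ROWS is rows parted by semicolons, their numbers by spaces, 1 to 8 of them, each of 6 numbers: dx, dy, dz in mm, then a rotation vector rx, ry, rz in degrees; each row shifts and turns the commanded pose from where the row before left it, along the tool's axes as they then stand; what a row does not reach is not made up. A row lasts 1/10 s, in which the tool goes at most 50 mm and 8.59 degrees, less where a joint would pass 70% of its speed; a pose out of reach is approached as far as the arm can. OPENING is the finger opening in mm, set as the command begins (- or left out keeps the last). The fingers move at their own pace and stop on an object; FORCE is the grip in N (left out, the last holds). Time passes only in rows, so rows that do not move let the fingers close. It prints the time, the measured TCP pose, the force, the opening and the grip force at its end.
- env.state(): the state, without advancing time (a new reading comes with each control period).
- env.grab_frame(name): name is "scene" or "side" or "wrist"; returns the picture (480x640x3 uint8, blue, green, red); there is no depth.
- env.camera_model(name): a dict with "fx", "fy", "cx", "cy" (pixels), "T" (4x4, takes a point from camera to world coordinates). Camera axes: x right, y up, looking along -z (the intrinsics and any distortion apply to the point x, -y, -z); pixel columns grow to the right and rows downward; lengths in mm; the calibration is good to about 2 mm. The wrist camera is an equidistant fisheye: a pixel r from the principal point sees the ray r / f radians off the axis. A picture is of the moment at which its call begins: read the wrist's pose just before it. camera_model takes no time and is no camera call; for the wrist camera it gives the pose at the moment of the call.
- env.job_done(): hands the job in; it is judged then, once.
The state is a dict: "time_s": time; "qpos": joint angles; "qvel": joint speeds; "effort": joint torques, N m; "ee_pos": TCP position; "ee_rot": TCP orientation; "force": force on the tool from outside, world axes, zero at the start; "torque": the same for the moment, N m; "gripper_width": finger opening in mm; "gripper_force": force on a finger pad.
Only numpy, scipy, OpenCV 4.12 (cv2) and the standard library are available. Lean on these libraries where they do the work, as an engineer would, in place of code of your own. Each camera call takes 0.05 s, during which the arm holds its last target. There are 200 camera calls.

## Working session

There is one attempt and no reset: what is moved stays moved. The work goes in short steps, Python scripts to look and compute and a shell command to move; the robot and the scene stay as the last step left them, time stands still between calls to the robot, and variables do not carry over. Pictures are saved under pics/ and viewed, at most 13 in all, crops included, and the job is handed in when it is done.

```bash
ls; mkdir -p pics; python3 - <<'E'
from workcell import env
import cv2
for n in ["scene","side","wrist"]:
    m=env.camera_model(n); print(n,{k:(v if k!='T' else v) for k,v in m.items()})
    cv2.imwrite(f"pics/{n}0.png",env.grab_frame(n))
s=env.state();print(s)
E
```

```text
drive.py
pics
workcell.py
scene {'fx': 496.8099721224369, 'fy': 496.8099721224369, 'cx': 327.2337885899345, 'cy': 235.04491114425966, 'T': array([[-4.40495080e-01, -6.34194804e-01,  6.35421935e-01,
         1.24727103e+03],
       [ 8.97617346e-01, -2.98732837e-01,  3.24101515e-01,
         2.87836164e+02],
       [-1.57220995e-02,  7.13130873e-01,  7.00854602e-01,
         8.51143743e+02],
       [ 0.00000000e+00,  0.00000000e+00,  0.00000000e+00,
         1.00000000e+00]])}
side {'fx': 523.2796300392288, 'fy': 523.2796300392288, 'cx': 321.34062096215797, 'cy': 242.8869735233625, 'T': array([[ 9.59635257e-01,  2.04165090e-01, -1.93434197e-01,
         4.18782620e+02],
       [-2.81236203e-01,  7.02769146e-01, -6.53468993e-01,
        -6.57399367e+02],
       [ 2.52402961e-03,  6.81492584e-01,  7.31820666e-01,
         8.59621267e+02],
       [ 0.00000000e+00,  0.00000000e+00,  0.00000000e+00,
         1.00000000e+00]])}
wrist {'fx': 371.64829954431775, 'fy': 371.64829954431775, 'cx': 314.5730789984319, 'cy': 241.0328046501
[... 328 characters left out ...]
      1.00000000e+00]])}
{'time_s': 0.15, 'qpos': array([ 7.17916881e+01,  1.83428709e+01,  8.96897782e+01, -3.84544313e-04,
        7.20451873e+01, -1.14515367e+00]), 'qvel': array([-0.010182  , -0.14371442, -0.26306273, -0.00878692, -0.07719785,
        0.08598327]), 'effort': array([ 7.75336193e-04, -4.12774372e+01, -2.32154363e+01,  7.29225716e-02,
        4.33830265e-02, -6.88392583e-05]), 'ee_pos': array([168.59386356, 549.32689806, 213.3208723 ]), 'ee_rot': array([-1.79922172e+02, -1.19000606e-03,  1.62936960e+02]), 'force': array([-0.30356601, -0.54866234, -0.22118488]), 'torque': array([-0.08004039,  0.03394242,  0.04164629]), 'gripper_force': 0.0, 'gripper_width': 90.9457233393058}
```
View pics/scene0.png

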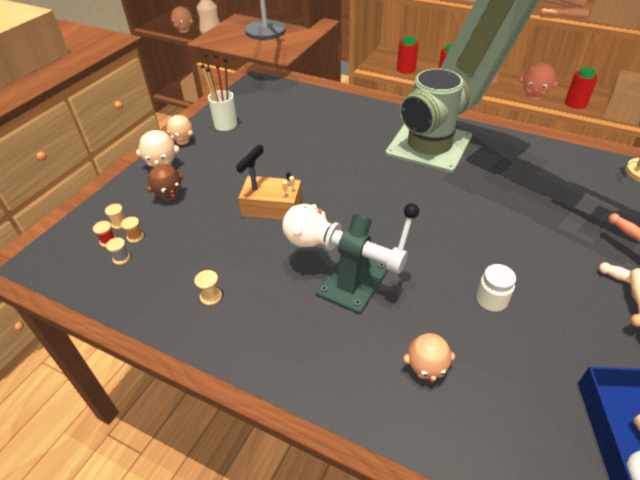

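View pics/side0.png

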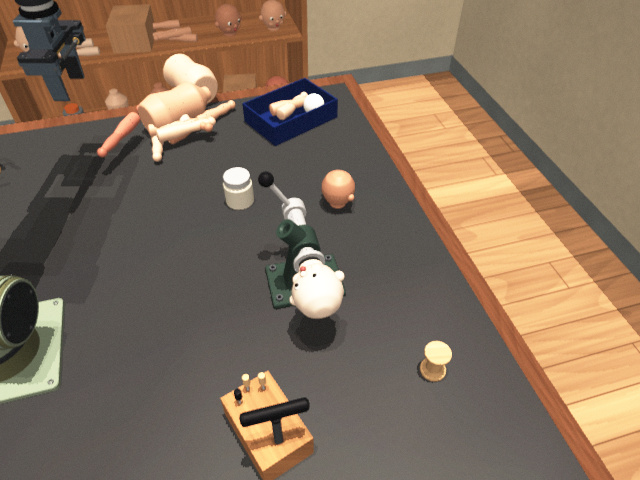

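Scene view: ball (411,211), boss top (358,222), collar (398,260), base plate around (352,285), key handle (251,158), block around (270,198). Side view: ball (266,179), boss (290,232), key handle (275,412), block (266,425). I'll enlarge the key regions to measure them.

```bash
python3 - <<'E'
import cv2,numpy as np
a=cv2.imread('pics/scene0.png');b=cv2.imread('pics/side0.png')
def crop(i,x,y,w,h):
    c=cv2.resize(i[y:y+h,x:x+w],(400,300),interpolation=cv2.INTER_CUBIC)
    c=np.clip(c.astype(float)*1.6+15,0,255).astype(np.uint8)
    for k in range(0,w,20): cv2.putText(c,str(x+k),(int(k*400/w),8),0,.28,(0,255,255)); cv2.line(c,(int(k*400/w),10),(int(k*400/w),14),(0,255,255))
    for k in range(0,h,20): cv2.putText(c,str(y+k),(0,int(k*300/h)+3),0,.28,(0,255,255))
    return c
o=np.vstack([np.hstack([crop(a,280,190,160,120),crop(b,220,165,160,120+30)]),np.hstack([crop(a,220,135,120,90),crop(b,200,360,150,112)])])
cv2.imwrite('pics/crops.png',o)
E
```

View pics/crops.png

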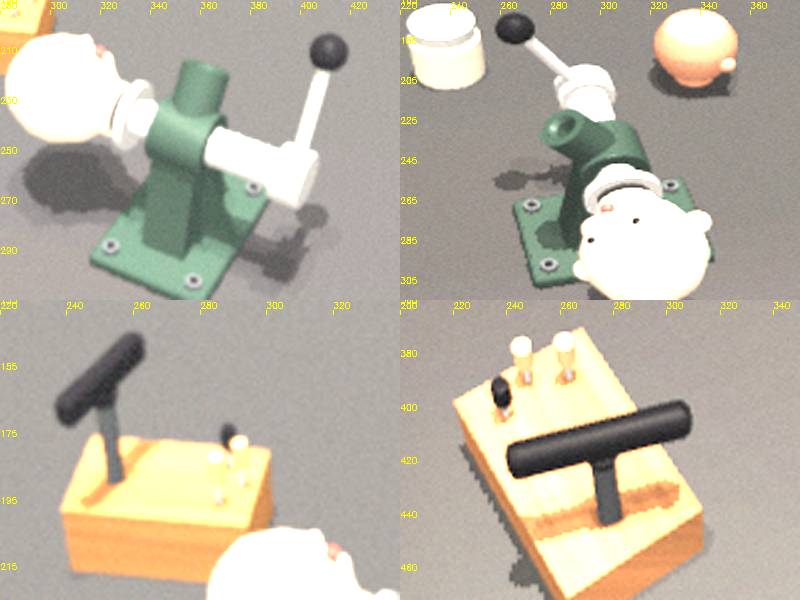

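```bash
cat > h.py <<'E'
import numpy as np, cv2
from workcell import env
from scipy.spatial.transform import Rotation as R
M={n:env.camera_model(n) for n in("scene","side")}
def ray(n,p,m=None):
    m=m or M[n]; d=np.array([(p[0]-m['cx'])/m['fx'],(p[1]-m['cy'])/m['fy']])
    if n=='wrist':
        r=np.linalg.norm(d); d=np.append(d/max(r,1e-9)*np.sin(r),np.cos(r))
    else: d=np.append(d,1)
    T=m['T']; d=T[:3,:3]@(d*[1,-1,-1]); return T[:3,3],d/np.linalg.norm(d)
def onz(n,p,z,m=None):
    o,d=ray(n,p,m); return o+d*(z-o[2])/d[2]
def tri(*rs):
    A=np.zeros((3,3));b=np.zeros(3)
    for o,d in rs: P=np.eye(3)-np.outer(d,d);A+=P;b+=P@o
    x=np.linalg.solve(A,b); return x,[round(float(np.linalg.norm((np.eye(3)-np.outer(d,d))@(x-o))),1) for o,d in rs]
def proj(n,X,m=None):
    m=m or M[n]; c=np.linalg.inv(m['T'])@np.append(X,1); c=c[:3]*[1,-1,-1]
    if n=='wrist':
        r=np.linalg.norm(c[:2]); k=np.arctan2(r,c[2])/r; return np.array([m['cx']+m['fx']*c[0]*k,m['cy']+m['fy']*c[1]*k])
    return np.array([m['cx']+m['fx']*c[0]/c[2],m['cy']+m['fy']*c[1]/c[2]])
def st():
    s=env.state(); return s,np.array(s['ee_pos']),R.from_euler('xyz',s['ee_rot'],degrees=True)
def togo(p,Rt=None):
    """tool-axis delta to reach TCP p, orientation Rt (rotvec deg in tool frame)"""
    s,q,r=st(); d=r.inv().apply(np.array(p)-q); w=np.zeros(3) if Rt is None else (r.inv()*Rt).as_rotvec(degrees=True)
    print('t',s['time_s'],'go',d.round(1),w.round(1)); return d,w
E
python3 - <<'E'
from h import *
np.set_printoptions(precision=1,suppress=True)
for n,pts in dict(scene=[(324,288),(357.2,302.4),(381.2,265.2)],side=[(272.4,267),(279.2,297.5),(328.4,258)]).items():
    for p in pts: print(n,'bolt',onz(n,p,15))
t=lambda a,b: tri(ray('scene',a),ray('side',b))
print('ball',t((411.6,210.8),(266,179)))
print('handle ends',t((240.4,168),(244.3,419.7)),t((259.6,148.5),(306.9,402.9)))
print('shank',onz('scene',(254.8,189),60),onz('side',(278.7,442.8),60))
for p in [(249.1,176.1),(301,180.6),(296.5,201.6),(239.5,197.4)]: print('blk',onz('scene',p,60))
for p in [(220.6,398),(268.6,371.2),(313.2,438.4),(261.9,472)]: print('blks',onz('side',p,60))
print('boss',t((361.5,217.5),(285.6,229.5)))
# ball by mask
for n,c,r in(('scene',(411,211),14),('side',(266,179),13)):
    im=cv2.imread(f'pics/{n}0.png'); g=im.max(2); y,x=np.mgrid[:480,:640]
    m=(g<38)&((x-c[0])**2+(y-c[1])**2<r*r); print(n,m.sum(),x[m].mean(),y[m].mean(), np.median(g[c[1]-14:c[1]+14,c[0]-20:c[0]-12]))
print('jar',onz('side',(238,200),0),'spare',onz('side',(338,205),0),'spool',onz('side',(433,375),0))
E
```

```text
scene bolt [639.1 -33.1  15. ]
scene bolt [644.1  47.6  15. ]
scene bolt [524.4  54.1  15. ]
side bolt [523.1  58.8  15. ]
side bolt [518.5 -23.5  15. ]
side bolt [644.1  50.   15. ]
ball (array([536.2, 110. , 210.9]), [1.2, 1.2])
handle ends (array([ 431.5, -331.8,  122.6]), [33.9, 33.9]) (array([ 474.1, -309.9,  178.4]), [30.5, 30.5])
shank [ 459.2 -315.9   60. ] [ 448.8 -328.7   60. ]
blk [ 420.5 -357.6   60. ]
blk [ 380.1 -226.4   60. ]
blk [ 457.4 -197.3   60. ]
blk [ 503.2 -332.8   60. ]
blks [ 374.4 -230.1   60. ]
blks [ 460.3 -204.3   60. ]
blks [ 501.6 -337.    60. ]
blks [ 414.9 -364.3   60. ]
boss (array([548.8,  12.1, 165.7]), [1.2, 1.2])
scene 36 409.77777777777777 214.41666666666666 102.0
side 142 265.5281690140845 179.8943661971831 131.0
jar [491.6 303.2   0. ] spare [719.6 218.6   0. ] spool [ 748.7 -261.5    0. ]
```

```bash
cat >> h.py <<'E'
from scipy.linalg import logm,expm
O=np.array([581.4,12.2,0]); YAW=-4.0
S=lambda v:O+R.from_euler('z',YAW,degrees=True).apply(np.array(v,float))   # stand->world
Sr=R.from_euler('z',YAW,degrees=True)
def plan(p,Rt,step=40.,astep=8.):
    s,q,r=st(); T=np.eye(4); T[:3,:3]=(r.inv()*Rt).as_matrix(); T[:3,3]=r.inv().apply(np.array(p)-q)
    w=(r.inv()*Rt).magnitude()*180/np.pi
    n=max(1,int(np.ceil(max(w/astep,np.linalg.norm(T[:3,3])/step))))
    D=np.real(expm(logm(T)/n))
    print(f"t={s['time_s']:.2f} rows={n} total d={T[:3,3].round(1)} w={w:.1f} ROW:",D[:3,3].round(1),R.from_matrix(D[:3,:3]).as_rotvec(degrees=True).round(2))
def lev(a):  # tool rot for lever leaning a deg toward -x, closing along stand x
    a=np.radians(a); y=[np.cos(a),0,np.sin(a)]; z=[np.sin(a),0,-np.cos(a)]
    return Sr*R.from_matrix(np.array([np.cross(y,z),y,z]).T)
def levp(a,rr=105-19,y=95): a_=np.radians(a); return S([-rr*np.sin(a_),y,120+rr*np.cos(a_)])
E
python3 - <<'E'
from h import *
t=lambda a,b: tri(ray('scene',a),ray('side',b))
e1=t((240.4,168),(306.9,402.9));e2=t((259.6,148.5),(244.3,419.7))
print(e1,e2,(e1[0]+e2[0])/2,np.degrees(np.arctan2(*(e1[0]-e2[0])[[1,0]])))
b=t((411.6,210.8),(266,179))[0]; print('ball stand',Sr.inv().apply(b-O))
plan(levp(29.7,105+70),lev(29.7))
E
```

```text
(array([ 497.28090493, -319.97560238,  149.70241097]), [0.6, 0.6]) (array([ 407.36546803, -320.75472118,  148.98003455]), [1.4, 1.4]) [ 452.32318648 -320.36516178  149.34122276] 0.49645648714196616
ball stand [-51.868335    94.40625914 210.92043804]
t=0.15 rows=14 total d=[-446.3 -319.5  -58.3] w=81.7 ROW: [-42.6   0.5  -1.6] [-1.79 -1.42  5.37]
```

```bash
python3 drive.py '-42.6 .5 -1.6 -1.8 -1.4 5.4;-42.6 .5 -1.6 -1.8 -1.4 5.4;-42.6 .5 -1.6 -1.8 -1.4 5.4;-42.6 .5 -1.6 -1.8 -1.4 5.4;-42.6 .5 -1.6 -1.8 -1.4 5.4;-42.6 .5 -1.6 -1.8 -1.4 5.4;-42.6 .5 -1.6 -1.8 -1.4 5.4;-42.6 .5 -1.6 -1.8 -1.4 5.4' 60 20; python3 drive.py '-42.6 .5 -1.6 -1.8 -1.4 5.4;-42.6 .5 -1.6 -1.8 -1.4 5.4;-42.6 .5 -1.6 -1.8 -1.4 5.4;-42.6 .5 -1.6 -1.8 -1.4 5.4;-42.6 .5 -1.6 -1.8 -1.4 5.4;-42.6 .5 -1.6 -1.8 -1.4 5.4;0 0 0 0 0 0'
python3 - <<'E'
from h import *
plan(levp(29.7,105+70),lev(29.7)); m=env.camera_model('wrist'); im=env.grab_frame('wrist'); cv2.imwrite('pics/w1.png',im)
b=S([-51.9,94.4,210.9]); print(proj('wrist',b,m), proj('wrist',S([-34.4,0,169.1]),m)); np.save('w1.npy',m['T'])
E
```

```text
time_s: 0.95
ee_pos: [437.9, 354.4, 246.2]
ee_rot: [162.8, 4.9, 118.4]
force: [-0.2, 0.6, -0.2]
gripper_width: 59.6
gripper_force: 0.0
time_s: 1.65
ee_pos: [498.3, 109.0, 270.1]
ee_rot: [150.5, -0.3, 85.3]
force: [0.2, 1.3, 0.7]
gripper_width: 60.0
gripper_force: 0.0
t=1.65 rows=1 total d=[ 4.3  3.5 -0.2] w=0.8 ROW: [ 4.3  3.5 -0.2] [-0.18  0.06 -0.8 ]
[319.97670556 246.14262435] [314.03346088 333.97216954]
```

View pics/w1.png

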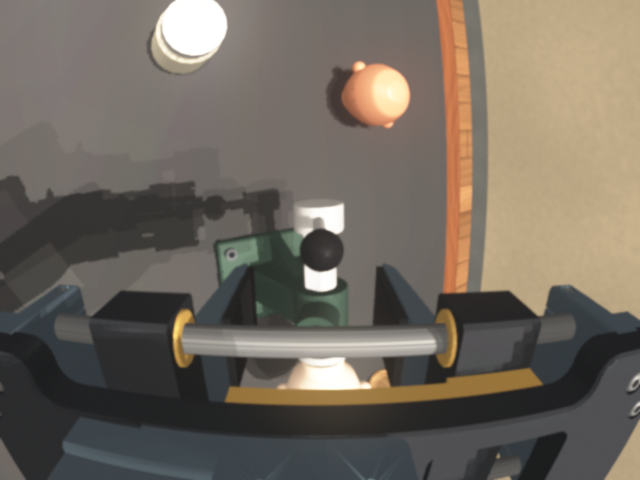

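Wrist view: ball at (321,250) within 4 px of the prediction, and centred between the fingers. I'll advance along the lever and grip.

```bash
python3 drive.py '3.3 3.5 -.2 -.2 0 -.8;0 0 30 0 0 0;0 0 30 0 0 0;0 0 29 0 0 0;0 0 0 0 0 0;0 0 0 0 0 0'; python3 drive.py '0 0 0 0 0 0;0 0 0 0 0 0;0 0 0 0 0 0;0 0 0 0 0 0' 20 10
python3 - <<'E'
from h import *
plan(levp(29.7),lev(29.7));plan(levp(0),lev(0),astep=5)
E
```

```text
time_s: 2.3
ee_pos: [547.5, 114.3, 195.2]
ee_rot: [150.3, -0.0, 86.4]
force: [-0.1, -0.8, 0.4]
gripper_width: 60.1
gripper_force: 0.0
time_s: 2.7
ee_pos: [547.2, 113.2, 196.2]
ee_rot: [150.1, -0.1, 86.3]
force: [-2.7, 0.0, 0.3]
gripper_width: 30.9
gripper_force: 0.7
t=2.70 rows=1 total d=[-3.4 -2.   0.6] w=0.4 ROW: [-3.4 -2.   0.6] [ 0.16 -0.2   0.24]
t=2.70 rows=6 total d=[-3.6 40.6 12. ] w=29.9 ROW: [-0.6  7.1  0.5] [ 4.98 -0.02  0.05]
```

```bash
python3 drive.py '0 7.1 .5 5 0 0;0 7.1 .5 5 0 0;0 7.1 .5 5 0 0;0 7.1 .5 5 0 0;0 7.1 .5 5 0 0;0 5.1 .5 5 0 0;0 0 0 0 0 0;0 0 0 0 0 0'
python3 - <<'E'
from h import *
plan(levp(0),lev(0),astep=5)
o=[]
for n,c in(('scene',(400,235)),('side',(290,190))):
    im=env.grab_frame(n); cv2.imwrite(f'pics/{n}1.png',im); x,y=proj(n,S([0,95,170])).astype(int); print(n,x,y,proj(n,S([0,95,225])),proj(n,S([0,95,144])))
    o.append(cv2.resize(im[y-50:y+50,x-65:x+65],(390,300),interpolation=cv2.INTER_CUBIC))
cv2.imwrite('pics/lev1.png',np.clip(np.hstack(o)*1.3,0,255).astype(np.uint8))
E
```

```text
time_s: 3.5
ee_pos: [587.2, 110.1, 205.0]
ee_rot: [180.0, 0.0, 86.3]
force: [2.5, -2.5, -1.1]
gripper_width: 29.0
gripper_force: 10.0
t=3.50 rows=1 total d=[-3.1  1.  -1. ] w=0.3 ROW: [-3.1  1.  -1. ] [0.01 0.   0.29]
scene 399 242 [401.99124345 221.16677324] [398.28026188 251.46653595]
side 293 191 [292.90632035 169.78204621] [294.40123354 201.24135716]
```

View pics/lev1.png

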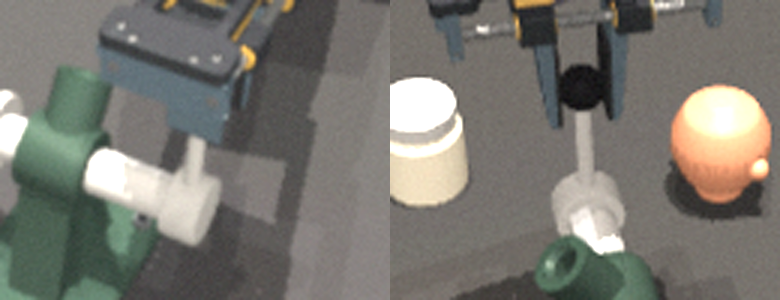

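Right (side) crop: ball at side px (292,170) between the pads, rod running down to (294,203), very nearly upright. I'll measure the rod's slope with sub-pixel accuracy, and the hub centre too.

```bash
python3 - <<'E'
from h import *
ims=[env.grab_frame('side').astype(float) for _ in range(3)]
im=np.mean(ims,0).mean(2)
Y=[];X=[]
for y in range(180,197):
    xs=np.arange(284,304); r=im[y,284:304]; bg=np.median(np.r_[r[:4],r[-4:]]); w=np.clip(r-bg-15,0,None); X.append((w*xs).sum()/w.sum()); Y.append(y)
p=np.polyfit(Y,X,1); print(p,np.std(np.polyval(p,Y)-X),np.round(X,1))
for a in(-2,0,2):
    q=[proj('side',S([-r*np.sin(np.radians(a)),95,120+r*np.cos(np.radians(a))])) for r in(40,80)]
    print(a,(q[1][0]-q[0][0])/(q[1][1]-q[0][1]),q)
# base-plate mask centre / edges check: hub & collar in side
E
```

```text
[5.51810253e-02 2.81631008e+02] 0.10138441672304302 [291.7 291.6 291.8 291.8 291.8 291.8 291.9 291.9 291.9 292.  292.  292.1
 292.2 292.3 292.3 292.5 292.7]
-2 0.00027398652569790626 [array([294.80844457, 195.22059644]), array([294.80419381, 179.70612219])]
0 0.047518942507789756 [array([294.11939366, 195.31025139]), array([293.38634352, 179.88376872])]
2 0.09542767510750329 [array([293.43093942, 195.41821289]), array([291.96918158, 180.10024739])]
```

The slope gives upright within about 0.5°. I'll release, retreat, and look down the boss's bore on the way to the key.

```bash
sed -i 's/581.4,12.2/580.4,12.2/' h.py; python3 drive.py '0 0 0 0 0 0;0 0 0 0 0 0;0 0 0 0 0 0;0 0 -40 0 0 0;0 0 -40 0 0 0;0 0 0 0 0 0' 55
python3 - <<'E'
from h import *
plan(S([-.574*135,-78,120+.819*135]),lev(35))
E
```

```text
time_s: 4.35
ee_pos: [588.8, 111.3, 291.1]
ee_rot: [179.6, -0.2, 86.3]
force: [0.0, 0.2, -0.1]
gripper_width: 55.3
gripper_force: 0.0
t=4.35 rows=6 total d=[-177.3  -80.4   59.3] w=34.6 ROW: [-29.5 -15.6   6.4] [-5.76 -0.05  0.04]
```

```bash
python3 drive.py '-29.5 -15.6 6.4 -5.8 0 0;-29.5 -15.6 6.4 -5.8 0 0;-29.5 -15.6 6.4 -5.8 0 0;-29.5 -15.6 6.4 -5.8 0 0;-29.5 -15.6 6.4 -5.8 0 0;-29.5 -15.6 6.4 -5.8 0 0;0 0 0 0 0 0;0 0 0 0 0 0'
python3 - <<'E'
from h import *
m=env.camera_model('wrist'); np.save('w2.npy',m['T']); ims=[env.grab_frame('wrist') for _ in range(2)]
im=np.mean(ims,0).astype(np.uint8); cv2.imwrite('pics/w2.png',im)
p=proj('wrist',S([-34.4,0,169.1]),m); print(p, proj('wrist',S([0,95,225]),m), st()[1:2])
x,y=p.astype(int); c=cv2.resize(im[y-45:y+45,x-60:x+60],(800,600),interpolation=cv2.INTER_CUBIC); print(x-60,y-45)
cv2.imwrite('pics/w2c.png',np.clip(c*1.5,0,255).astype(np.uint8))
im=env.grab_frame('side'); cv2.imwrite('pics/side2.png',im)
E
```

```text
time_s: 5.15
ee_pos: [493.9, -61.5, 224.6]
ee_rot: [145.5, -0.1, 86.2]
force: [-0.1, -0.8, 0.7]
gripper_width: 55.0
gripper_force: 0.0
[325.78108068 132.81018944] [425.99797313 -13.07709517] (array([497.13630843, -60.85184405, 227.19759558]),)
265 87
```

View pics/w2c.png

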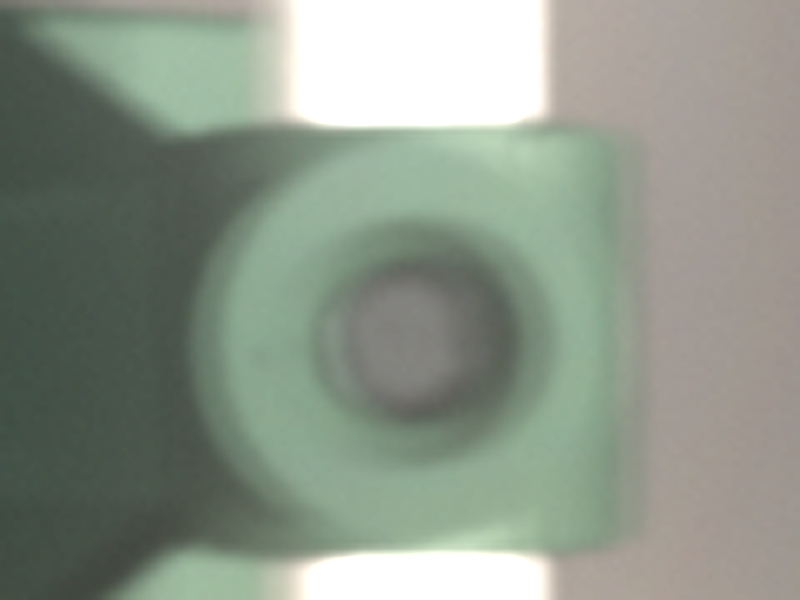

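The view shows the mouth at about (328,138), blurred because the arm was still settling. I'll retake it now it's still.

```bash
python3 - <<'E'
from h import *
m=env.camera_model('wrist'); s0=st()[1]; im=env.grab_frame('wrist'); s1=st()[1]; print(s0,s1)
p=proj('wrist',S([-34.4,0,169.1]),m); print(p)
x,y=p.astype(int); c=cv2.resize(im[y-30:y+30,x-40:x+40],(800,600),interpolation=cv2.INTER_CUBIC); print(x-40,y-30)
cv2.imwrite('pics/w3.png',im)
c=np.clip(c*1.5,0,255).astype(np.uint8);cv2.imwrite('pics/w3c.png',c)
E
```

```text
[497.48030376 -60.6323938  227.34244024] [497.41457963 -60.42978569 227.13506018]
[318.85632328 134.58334923]
278 104
```

View pics/w3c.png

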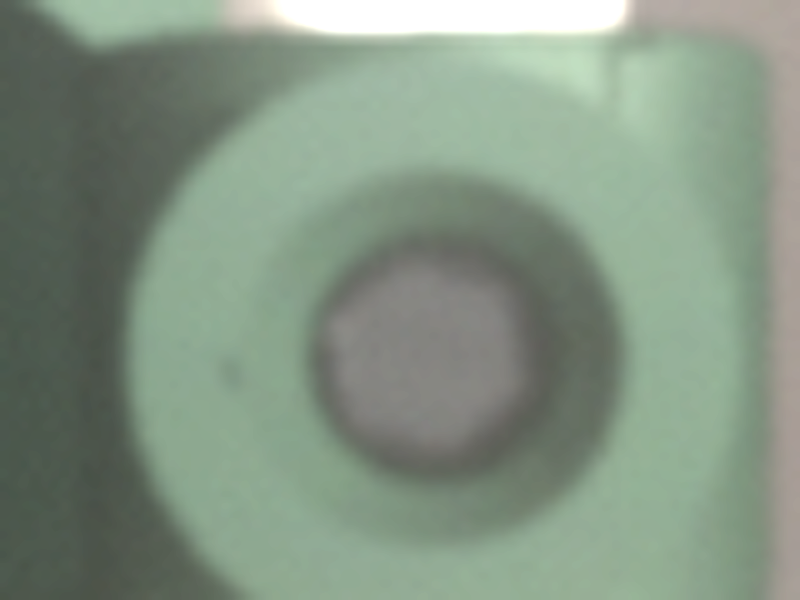

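Clear view: mouth centre at px (321.3,139.5), and the grey hexagonal socket at crop (428,352) with a corner near the left at (328,335). I'll compute the mouth position and hexagon phase.

```bash
python3 - <<'E'
from h import *
im=cv2.imread('pics/w3.png'); m=env.camera_model('wrist')
c=cv2.resize(im[104:164,278:358],(800,600),interpolation=cv2.INTER_CUBIC).astype(int)
A=lev(35); zt=A.apply([0,0,1])
def onplane(p,r):
    P=O+[0,0,120]-zt*r; o,d=ray('wrist',p,m); return o+d*((P-o)@zt)/(d@zt)
px=lambda q:((q[0]+.5)/10+278-.5,(q[1]+.5)/10+104-.5)
mo=onplane(px((438,358)),60); print('mouth tool-frame off from nominal',A.inv().apply(mo-(O+[0,0,120]-zt*60)))
for th in (85,95,105):
  g=((c.min(2)>th)&(c.max(2)-c.min(2)<16)).astype(np.uint8); g[:,:250]=0; g[:,600:]=0; g[:180]=0; g[520:]=0
  cs,_=cv2.findContours(g,0,1); k=max(cs,key=cv2.contourArea)[:,0]; 
  W=np.array([A.inv().apply(onplane(px(q),38)) for q in k]); W=W[:,:2]-W[:,:2].mean(0)
  a=np.arctan2(W[:,1],W[:,0]); r=np.hypot(*W.T); f=np.linspace(-np.pi,np.pi,720); o=np.argsort(a); rr=np.interp(f,a[o],r[o],period=2*np.pi)
  F=[(rr*np.exp(-1j*n*f)).mean()*2 for n in range(9)]
  print(th,cv2.contourArea(k),'meanr',rr.mean(),'amps',np.abs(F[1:]).round(2),'corner phase',np.degrees(np.angle(F[6]*1))/-6)
E
```

```text
mouth tool-frame off from nominal [-2.91875735e+00  1.37937146e+00  2.81047497e-15]
85 15687.5 meanr 4.965830097627765 amps [0.44 0.29 0.37 0.1  0.43 0.26 0.1  0.17] corner phase -1.9400756186211978
95 39.0 meanr 0.2781164454438526 amps [0.07 0.18 0.09 0.04 0.07 0.02 0.08 0.01] corner phase 13.21907324860756Traceback (most recent call last):
  File "<stdin>", line 11, in <module>
ValueError: max() iterable argument is empty
```

```bash
python3 - <<'E'
from h import *
im=cv2.imread('pics/w3.png'); m=env.camera_model('wrist')
c=cv2.GaussianBlur(cv2.resize(im[104:164,278:358],(800,600),interpolation=cv2.INTER_CUBIC),(15,15),0).astype(int)
A=lev(35); zt=A.apply([0,0,1])
def onplane(p,r):
    P=O+[0,0,120]-zt*r; o,d=ray('wrist',p,m); return o+d*((P-o)@zt)/(d@zt)
px=lambda q:((q[0]+.5)/10+278-.5,(q[1]+.5)/10+104-.5)
for th in (60,65,70,75,80):
  g=((c.min(2)>th)&(c[...,1]-c[...,2]<12)).astype(np.uint8); g[:,:280]=0; g[:,580:]=0; g[:210]=0; g[490:]=0
  cs,_=cv2.findContours(g,0,1); k=max(cs,key=cv2.contourArea)[:,0]; 
  W=np.array([A.inv().apply(onplane(px(q),38)) for q in k]); W=W[:,:2]-(W[:,:2].max(0)+W[:,:2].min(0))/2
  a=np.arctan2(W[:,1],W[:,0]); r=np.hypot(*W.T); f=np.linspace(-np.pi,np.pi,720); o=np.argsort(a); rr=np.interp(f,a[o],r[o],period=2*np.pi)
  F=[(rr*np.exp(-1j*n*f)).mean()*2 for n in range(9)]
  print(th,cv2.contourArea(k),'meanr',rr.mean(),'amps',np.abs(F[1:]).round(2),'corner phase',np.degrees(np.angle(F[6]))/-6)
E
```

```text
60 66055.5 meanr 10.253053844821814 amps [0.85 0.29 0.7  0.57 0.36 0.05 0.24 0.18] corner phase 13.127922722703191
65 52877.0 meanr 9.303374763382571 amps [0.52 0.74 0.99 0.72 0.51 0.34 0.2  0.22] corner phase -5.138577477371964
70 38852.5 meanr 8.664457703667997 amps [0.86 1.13 1.31 0.81 0.19 0.29 0.61 0.49] corner phase -27.739465782063125
75 26644.0 meanr 6.527890790948166 amps [0.28 0.15 0.08 0.04 0.12 0.28 0.04 0.04] corner phase -10.58659128474199
80 22738.5 meanr 6.029964978367744 amps [0.25 0.19 0.08 0.01 0.1  0.26 0.03 0.03] corner phase -10.416231112559498
```

```bash
cat >> h.py <<'E'
MOFF=np.array([-2.,.7,0])   # correction of the screw axis in lev(35) axes
SA=lev(35)
def scr(r,phi):  # TCP with key gripped 121 mm above tip; r = tip distance from spindle axis
    return O+[0,0,120]+SA.apply(MOFF+[0,0,-(r+121)]), SA*R.from_euler('z',phi,degrees=True)
KR=R.from_euler('xyz',[180,0,180.5],degrees=True)
E
python3 - <<'E'
from h import *
print(st()[0]['qpos'].round(1)); plan([452.3,-320.4,240],KR)
E
```

```text
[-11.1  -3.9 123.5   9.7  26.2 -14.9]
t=5.35 rows=13 total d=[-262.3  -16.2  -27. ] w=98.9 ROW: [-14.8 -16.7  -5.4] [ 2.04  2.19 -6.99]
```

```bash
python3 drive.py '-14.8 -16.7 -5.4 2 2.2 -7;-14.8 -16.7 -5.4 2 2.2 -7;-14.8 -16.7 -5.4 2 2.2 -7;-14.8 -16.7 -5.4 2 2.2 -7;-14.8 -16.7 -5.4 2 2.2 -7;-14.8 -16.7 -5.4 2 2.2 -7;-14.8 -16.7 -5.4 2 2.2 -7;-14.8 -16.7 -5.4 2 2.2 -7' 60; python3 drive.py '-14.8 -16.7 -5.4 2 2.2 -7;-14.8 -16.7 -5.4 2 2.2 -7;-14.8 -16.7 -5.4 2 2.2 -7;-14.8 -16.7 -5.4 2 2.2 -7;-14.8 -16.7 -5.4 2 2.2 -7;0 0 0 0 0 0;0 0 0 0 0 0;0 0 0 0 0 0'
python3 - <<'E'
from h import *
plan([452.3,-320.4,240],KR,200)
print(st()[0]['qpos'].round(1));m=env.camera_model('wrist'); im=env.grab_frame('wrist'); cv2.imwrite('pics/w4.png',im)
for X in ([452.3,-320.4,161],[497.3,-320,161],[407,-320.8,161],[451,-319.5,60]): print(proj('wrist',X,m))
E
```

```text
time_s: 6.15
ee_pos: [414.4, -205.4, 215.7]
ee_rot: [165.6, 7.3, 140.3]
force: [0.5, -0.0, -0.3]
gripper_width: 59.8
gripper_force: 0.0
time_s: 6.95
ee_pos: [441.0, -310.5, 235.2]
ee_rot: [178.5, 1.0, 176.2]
force: [-0.5, 0.1, -0.7]
gripper_width: 59.3
gripper_force: 0.0
t=6.95 rows=1 total d=[-12.   -9.   -4.8] w=4.7 ROW: [-12.   -9.   -4.8] [ 1.44  1.03 -4.32]
[ -37.5   14.3   92.2    1.8   73.5 -124.2]
[301.12883034 266.35502517]
[306.45101957 322.31478161]
[295.38068708 202.79922742]
[302.92041702 227.58823681]
```

View pics/w4.png

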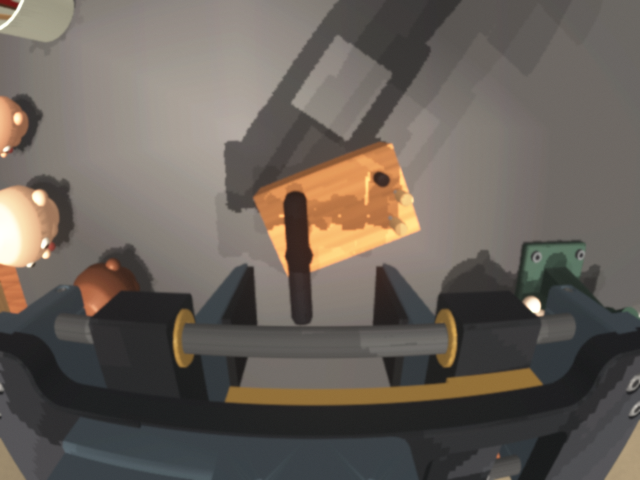

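Handle seen from (295,198) to (301,321), centred about (298,261), within 3 mm of the prediction. I'll go down and grip it.

```bash
python3 drive.py '-11 -9.5 -4.8 1.4 1 -4.3;0 0 35 0 0 0;0 0 35 0 0 0;0 0 30 0 0 0;0 0 0 0 0 0;0 0 0 0 0 0'
python3 - <<'E'
from h import *
plan([451.3,-321,131],KR,200)
E
```

```text
time_s: 7.6
ee_pos: [451.4, -321.8, 140.9]
ee_rot: [-180.0, 0.1, -179.5]
force: [0.4, -0.1, 1.4]
gripper_width: 60.1
gripper_force: 0.0
t=7.60 rows=1 total d=[0.1 0.8 9.9] w=0.1 ROW: [0.1 0.8 9.9] [-0.02  0.07 -0.03]
```

```bash
python3 drive.py '0 .5 10 0 0 0;0 0 0 0 0 0;0 0 0 0 0 0'; python3 drive.py '0 0 0 0 0 0;0 0 0 0 0 0;0 0 0 0 0 0;0 0 0 0 0 0;0 0 0 0 0 0;0 0 0 0 0 0' 10 50;python3 drive.py '0 0 -25 0 0 0;0 0 -25 0 0 0;0 0 -30 0 0 0;0 0 -20 0 0 0;0 0 0 0 0 0;0 0 0 0 0 0'
python3 - <<'E'
from h import *
print(st()[0]['torque']);im=env.grab_frame('scene'); a=im
b=env.grab_frame('side')
cv2.imwrite('pics/sc5.png',a);cv2.imwrite('pics/si5.png',b)
s,q,r=st()
o=[]
for n,im in(('scene',a),('side',b)):
    h,t=proj(n,q+r.apply([0,0,-19])),proj(n,q+r.apply([0,0,121])); x,y=((h+t)/2).astype(int); print(n,h,t,x-50,y-75); o.append(cv2.resize(im[y-75:y+75,x-50:x+50],(400,600),interpolation=cv2.INTER_CUBIC))
cv2.imwrite('pics/key5.png',np.clip(np.hstack(o)*1.5,0,255).astype(np.uint8))
plan(*scr(75,-130.5))
E
```

```text
time_s: 7.9
ee_pos: [451.9, -321.5, 131.0]
ee_rot: [-179.9, 0.1, -179.5]
force: [-1.3, 0.5, 0.3]
gripper_width: 60.2
gripper_force: 0.0
time_s: 8.5
ee_pos: [451.6, -321.3, 130.2]
ee_rot: [-180.0, 0.1, -179.5]
force: [0.2, 0.9, 0.8]
gripper_width: 15.4
gripper_force: 50.0
time_s: 9.1
ee_pos: [451.1, -321.0, 229.4]
ee_rot: [180.0, 0.0, -179.5]
force: [-0.7, 1.4, -1.9]
gripper_width: 15.8
gripper_force: 50.0
[ 0.00769514 -0.07768926 -0.03790514]
scene [245.27399601 121.96463934] [252.87658102 171.4918915 ] 199 71
side [270.40375422 378.02214005] [276.67346159 424.36741685] 223 326
t=9.20 rows=9 total d=[-20.9 338.6 -52. ] w=49.9 ROW: [-14.2  35.3  -8.3] [ 1.53 -3.66 -3.88]
```

View pics/key5.png

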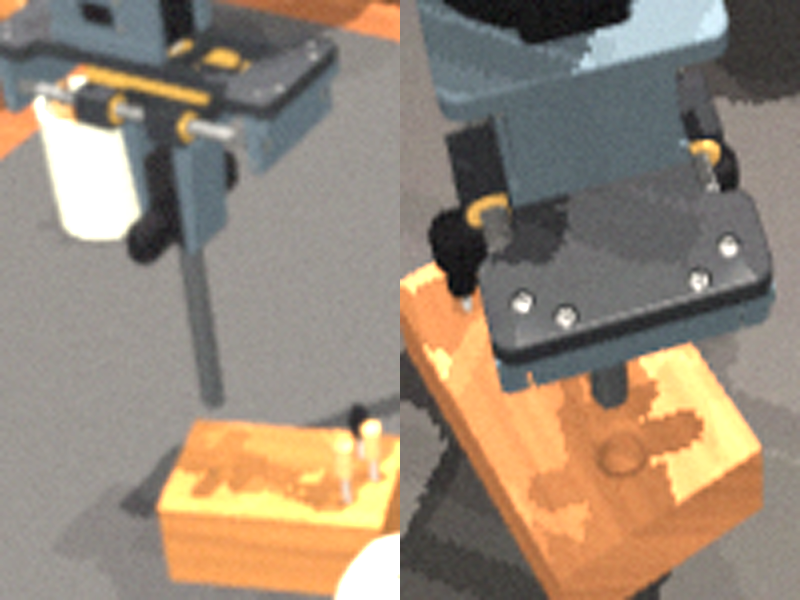

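Key held straight: tip at scene (251.8,171.5), side (275.5,426.7), within 1–2 px of the nominal. The hole mouth is at side (279.2,439.7).

```bash
python3 drive.py '0 0 -30 0 0 0;0 0 -40 0 0 0;0 0 0 0 0 0' - 60
python3 - <<'E'
from h import *
t,e=tri(ray('scene',(251.8,171.5)),ray('side',(275.5,426.7))); print('tip',t,e,'hole side',onz('side',(279.2,439.7),60))
plan(*scr(110,-130.5))
E
```

```text
time_s: 9.5
ee_pos: [453.2, -322.6, 304.1]
ee_rot: [-179.7, 0.4, -179.5]
force: [-0.2, 1.0, -0.9]
gripper_width: 15.7
gripper_force: 60.0
tip [ 448.80633512 -323.62605793  105.84796924] [1.1, 1.1] hole side [ 450.62987682 -324.23502898   60.        ]
t=9.50 rows=9 total d=[  1.4 342.   -7.4] w=49.4 ROW: [-10.7  37.   -4. ] [ 1.47 -3.62 -3.87]
```

```bash
python3 drive.py '-10.7 37 -4 1.5 -3.6 -3.9;-10.7 37 -4 1.5 -3.6 -3.9;-10.7 37 -4 1.5 -3.6 -3.9;-10.7 37 -4 1.5 -3.6 -3.9;-10.7 37 -4 1.5 -3.6 -3.9;-10.7 37 -4 1.5 -3.6 -3.9;-10.7 37 -4 1.5 -3.6 -3.9;-10.7 37 -4 1.5 -3.6 -3.9'; python3 drive.py '-10.7 37 -4 1.5 -3.6 -3.9;0 0 0 0 0 0;0 0 0 0 0 0;0 0 0 0 0 0'
python3 - <<'E'
from h import *
print(st()[0]['qpos'].round(1));plan(*scr(110,-130.5));plan(*scr(75,-130.5))
E
```

```text
time_s: 10.3
ee_pos: [456.0, -14.9, 308.5]
ee_rot: [-159.6, 23.6, -143.1]
force: [0.2, -0.2, -2.0]
gripper_width: 15.7
gripper_force: 60.0
time_s: 10.7
ee_pos: [447.0, 20.0, 306.2]
ee_rot: [-155.8, 25.4, -137.8]
force: [-1.3, -0.6, -2.1]
gripper_width: 15.5
gripper_force: 60.0
[   4.9  -13.4  118.5   -7.8   40.9 -117.4]
t=10.70 rows=1 total d=[-2.2 -2.5 -1.9] w=0.5 ROW: [-2.2 -2.5 -1.9] [ 0.26 -0.41  0.19]
t=10.70 rows=1 total d=[-2.4 -2.7 33.1] w=0.5 ROW: [-2.4 -2.7 33.1] [ 0.26 -0.41  0.19]
```

```bash
python3 drive.py '-2.3 -2.6 16 .3 -.4 .2;0 0 18 0 0 0;0 0 0 0 0 0;0 0 0 0 0 0;0 0 0 0 0 0'
python3 - <<'E'
from h import *
plan(*scr(75,-130.5)); s,q,r=st(); print(s['force'],s['torque']); o=[]
tip=q+r.apply([0,0,121]); mo=O+[0,0,120]+SA.apply(MOFF+[0,0,-60])
for n in('scene','side'):
    im=env.grab_frame(n); cv2.imwrite(f'pics/{n}6.png',im); a,b=proj(n,tip),proj(n,mo); x,y=((a+b)/2).astype(int)
    print(n,a,b,x-25,y-37); o.append(cv2.resize(im[y-37:y+38,x-25:x+25],(400,600),interpolation=cv2.INTER_CUBIC))
cv2.imwrite('pics/ins6.png',np.clip(np.hstack(o)*1.7,0,255).astype(np.uint8))
E
```

```text
time_s: 11.2
ee_pos: [469.3, 17.9, 281.5]
ee_rot: [-155.4, 26.0, -137.8]
force: [0.3, 0.2, -1.1]
gripper_width: 15.5
gripper_force: 60.0
t=11.20 rows=1 total d=[0.6 0.6 0.1] w=0.2 ROW: [0.6 0.6 0.1] [-0.12  0.09 -0.04]
[ 0.32416768  0.15245674 -1.10631097] [0.08690449 0.57760676 0.00854576]
scene [364.65434634 208.10726733] [362.72706982 215.12164945] 338 174
side [280.26930775 224.15577964] [284.78116723 228.48501419] 257 189
```

View pics/ins6.png

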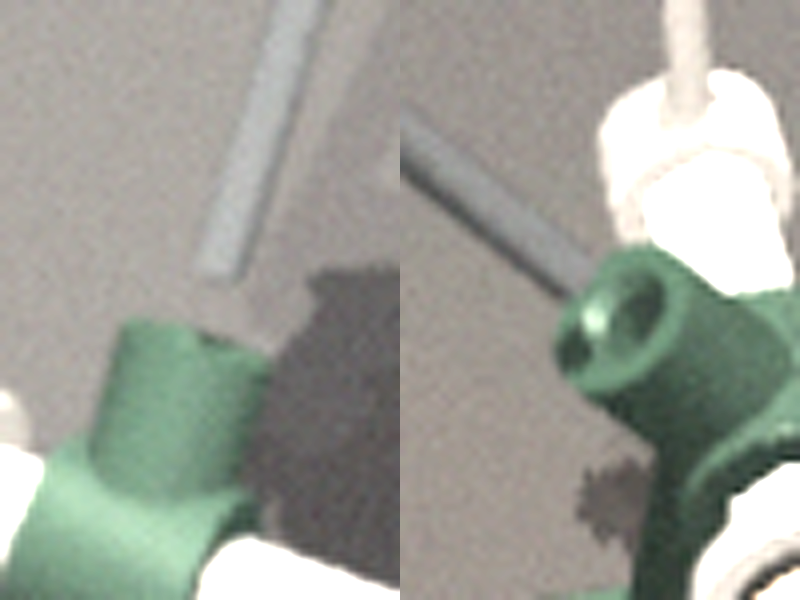

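Left (scene): tip at (365.7,208), mouth about (362.6,216.2). Right (side): tip at (279.8,224.3), mouth (284.5,228.8). The axis extrapolates to about 1 mm off the mouth, so I'll nudge 1.2 mm towards -y and insert.

```bash
python3 drive.py '.8 -.9 8 0 0 0;0 0 8 0 0 0;0 0 6 0 0 0;0 0 5 0 0 0;0 0 0 0 0 0;0 0 0 0 0 0'
cat >> h.py <<'E'
def rep():
    s,q,r=st(); v=SA.inv().apply(q-(O+[0,0,120])); w=(SA.inv()*r)
    print(f"t={s['time_s']:.2f} off={v[:2].round(1)} tip r={-v[2]-121:.1f} phi={w.as_euler('zyx',degrees=True).round(1)} F_sa={SA.inv().apply(s['force']).round(1)} T_sa={SA.inv().apply(s['torque']).round(2)} w={s['gripper_width']:.1f} j6={s['qpos'][5]:.0f} j4,5={s['qpos'][3:5].round(0)}")
E
python3 -c "from h import *;rep()"
```

```text
time_s: 11.9
ee_pos: [484.2, 16.4, 258.4]
ee_rot: [-155.5, 25.9, -137.7]
force: [0.4, 0.1, -2.6]
gripper_width: 15.9
gripper_force: 60.0
t=11.90 off=[-2.5  0.5] tip r=47.6 phi=[-1.305e+02  0.000e+00 -1.000e-01] F_sa=[ 0.2 -1.2  2.4] T_sa=[0.59 0.06 0.08] w=15.9 j6=-117 j4,5=[-8. 31.]
```

```bash
python3 drive.py '0 0 3 0 0 0;0 0 3 0 0 0;0 0 0 0 0 0;0 0 0 0 0 0'; python3 -c "from h import *;rep()"
```

```text
time_s: 12.3
ee_pos: [487.8, 16.2, 253.8]
ee_rot: [-155.5, 25.9, -137.7]
force: [1.2, 0.3, -1.8]
gripper_width: 15.7
gripper_force: 60.0
t=12.30 off=[-2.4  0.8] tip r=41.7 phi=[-1.305e+02  0.000e+00 -1.000e-01] F_sa=[ 0.4 -0.   2.2] T_sa=[0.53 0.17 0.02] w=15.7 j6=-117 j4,5=[-8. 30.]
```

```bash
python3 drive.py '0 0 3 0 0 0;0 0 3 0 0 0;0 0 0 0 0 0;0 0 0 0 0 0'; python3 -c "from h import *;rep()"; python3 drive.py '0 0 2 0 0 0;0 0 0 0 0 0;0 0 0 0 0 0'; python3 -c "from h import *;rep()"
```

```text
time_s: 12.7
ee_pos: [491.4, 16.0, 248.9]
ee_rot: [-155.5, 25.9, -137.7]
force: [1.5, 1.1, -1.7]
gripper_width: 15.6
gripper_force: 60.0
t=12.70 off=[-2.4  0.9] tip r=35.7 phi=[-1.305e+02  0.000e+00 -1.000e-01] F_sa=[1.2 0.2 2.2] T_sa=[ 0.37  0.46 -0.04] w=15.6 j6=-117 j4,5=[-9. 29.]
time_s: 13.0
ee_pos: [492.4, 15.9, 247.3]
ee_rot: [-155.5, 25.9, -137.7]
force: [1.4, 2.0, -1.3]
gripper_width: 15.6
gripper_force: 60.0
t=13.00 off=[-2.5  0.9] tip r=33.8 phi=[-1.305e+02  0.000e+00 -1.000e-01] F_sa=[2.1 0.3 1.8] T_sa=[ 0.24  0.57 -0.03] w=15.6 j6=-117 j4,5=[-9. 29.]
```

Engaged about 11 mm into the socket on the first try. Turning clockwise now, which is +z of the tool, with the 8 mm/turn advance.

```bash
python3 drive.py '0 0 .2 0 0 8;0 0 .2 0 0 8;0 0 .2 0 0 8;0 0 .2 0 0 8;0 0 0 0 0 0'; python3 -c "from h import *;rep()"; python3 drive.py '0 0 .2 0 0 8;0 0 .2 0 0 8;0 0 .2 0 0 8;0 0 .2 0 0 8;0 0 0 0 0 0'; python3 -c "from h import *;rep()"
```

```text
time_s: 13.5
ee_pos: [493.0, 16.0, 247.0]
ee_rot: [-174.1, 34.7, -173.6]
force: [1.4, 3.5, -1.1]
gripper_width: 15.4
gripper_force: 60.0
t=13.50 off=[-2.3  1.2] tip r=33.2 phi=[-98.6   0.   -0.2] F_sa=[3.6 0.3 1.6] T_sa=[ 0.24  0.91 -0.13] w=15.4 j6=-85 j4,5=[-9. 29.]
time_s: 14.0
ee_pos: [493.3, 16.0, 246.3]
ee_rot: [164.4, 31.9, 148.2]
force: [-1.5, 3.2, 0.8]
gripper_width: 16.0
gripper_force: 60.0
t=14.00 off=[-2.3  1.1] tip r=32.4 phi=[-66.7   0.   -0.1] F_sa=[ 3.1 -1.  -1.6] T_sa=[ 0.39  0.97 -0.17] w=16.0 j6=-53 j4,5=[-9. 29.]
```

```bash
python3 drive.py '0 0 .2 0 0 8;0 0 .2 0 0 8;0 0 .2 0 0 8;0 0 .2 0 0 8;0 0 0 0 0 0'; python3 -c "from h import *;rep()"; python3 drive.py '0 0 .2 0 0 8;0 0 .2 0 0 8;0 0 .2 0 0 8;0 0 0 0 0 0'; python3 -c "from h import *;rep()"
```

```text
time_s: 14.5
ee_pos: [493.7, 15.9, 245.7]
ee_rot: [150.0, 19.1, 115.6]
force: [-2.6, 3.8, 2.5]
gripper_width: 16.1
gripper_force: 60.0
t=14.50 off=[-2.3  1. ] tip r=31.7 phi=[-34.8   0.   -0.1] F_sa=[ 3.6 -0.9 -3.7] T_sa=[ 0.49  1.14 -0.22] w=16.1 j6=-21 j4,5=[-9. 29.]
time_s: 14.9
ee_pos: [494.0, 16.0, 245.2]
ee_rot: [145.3, 6.1, 94.9]
force: [-3.3, 4.3, 2.8]
gripper_width: 15.5
gripper_force: 60.0
t=14.90 off=[-2.3  1. ] tip r=31.2 phi=[-10.8   0.   -0.1] F_sa=[ 4.1 -1.3 -4.3] T_sa=[ 0.55  1.17 -0.26] w=15.5 j6=3 j4,5=[-9. 29.]
```

```bash
python3 drive.py '0 0 .2 0 0 6;0 0 .1 0 0 6;0 0 0 0 0 0'; python3 -c "from h import *;rep()"
```

```text
time_s: 15.2
ee_pos: [494.1, 16.0, 245.0]
ee_rot: [144.9, -0.7, 85.1]
force: [-3.4, 4.5, 4.2]
gripper_width: 15.7
gripper_force: 60.0
t=15.20 off=[-2.3  1. ] tip r=30.9 phi=[ 1.2  0.  -0.1] F_sa=[ 4.3 -0.6 -5.6] T_sa=[ 0.62  1.24 -0.26] w=15.7 j6=15 j4,5=[-9. 29.]
```

```bash
python3 drive.py '0 0 .1 0 0 6;0 0 .1 0 0 6;0 0 0 0 0 0'; python3 -c "from h import *;rep()"; python3 drive.py '0 0 .1 0 0 5;0 0 .1 0 0 5;0 0 0 0 0 0'; python3 -c "from h import *;rep()"
```

```text
time_s: 15.5
ee_pos: [494.3, 16.0, 244.8]
ee_rot: [145.6, -7.6, 75.2]
force: [-2.7, 4.0, 4.3]
gripper_width: 16.0
gripper_force: 60.0
t=15.50 off=[-2.2  1. ] tip r=30.6 phi=[13.2  0.1 -0.1] F_sa=[ 3.8  0.  -5.3] T_sa=[ 0.61  1.3  -0.22] w=16.0 j6=27 j4,5=[-9. 29.]
time_s: 15.8
ee_pos: [494.4, 16.0, 244.6]
ee_rot: [147.1, -13.1, 66.8]
force: [-2.5, 4.4, 4.0]
gripper_width: 15.8
gripper_force: 60.0
t=15.80 off=[-2.2  1. ] tip r=30.4 phi=[23.2  0.1 -0.1] F_sa=[ 4.2 -0.  -4.9] T_sa=[ 0.59  1.33 -0.29] w=15.8 j6=37 j4,5=[-9. 29.]
```

```bash
python3 drive.py '0 0 .1 0 0 5;0 0 .1 0 0 3;0 0 0 0 0 0'; python3 -c "from h import *;rep()"; python3 drive.py '0 0 .1 0 0 4;0 0 0 0 0 2;0 0 0 0 0 0'; python3 -c "from h import *;rep()"
```

```text
time_s: 16.1
ee_pos: [494.5, 16.0, 244.6]
ee_rot: [148.9, -17.2, 59.9]
force: [-4.8, 4.7, 5.1]
gripper_width: 15.9
gripper_force: 60.0
t=16.10 off=[-2.2  1. ] tip r=30.4 phi=[31.   0.  -0.1] F_sa=[ 4.3 -1.3 -7.1] T_sa=[ 0.72  1.43 -0.87] w=15.9 j6=45 j4,5=[-9. 29.]
time_s: 16.4
ee_pos: [494.5, 15.9, 244.6]
ee_rot: [150.6, -20.2, 54.5]
force: [-5.5, 5.8, 5.3]
gripper_width: 15.7
gripper_force: 60.1
t=16.40 off=[-2.3  1. ] tip r=30.4 phi=[36.8  0.  -0.2] F_sa=[ 5.4 -1.8 -7.7] T_sa=[ 0.74  1.47 -1.3 ] w=15.7 j6=51 j4,5=[-9. 29.]
```

The torque jumped to 1.3 N m after about 165° of turning, which is the hard stop on the flat. I'll relax the twist, then withdraw.

```bash
python3 drive.py '0 0 0 0 0 -5;0 0 0 0 0 -4;0 0 0 0 0 0'; python3 -c "from h import *;rep()"
```

```text
time_s: 16.7
ee_pos: [494.5, 16.0, 244.6]
ee_rot: [148.1, -15.7, 62.6]
force: [-5.5, 6.0, 6.2]
gripper_width: 15.8
gripper_force: 60.0
t=16.70 off=[-2.2  1. ] tip r=30.4 phi=[27.9  0.  -0.1] F_sa=[ 5.6 -1.3 -8.4] T_sa=[ 0.72  1.38 -0.7 ] w=15.8 j6=42 j4,5=[-9. 29.]
```

```bash
python3 drive.py '0 0 0 0 0 -4;0 0 0 0 0 0'; python3 -c "from h import *;rep()"; python3 drive.py '0 0 0 0 0 -3;0 0 0 0 0 0'; python3 -c "from h import *;rep()"
```

```text
time_s: 16.9
ee_pos: [494.5, 16.0, 244.6]
ee_rot: [147.3, -13.6, 66.0]
force: [-4.3, 5.3, 6.3]
gripper_width: 15.8
gripper_force: 60.0
t=16.90 off=[-2.2  1. ] tip r=30.4 phi=[24.   0.1 -0.1] F_sa=[ 5.  -0.2 -7.9] T_sa=[ 0.72  1.31 -0.32] w=15.8 j6=38 j4,5=[-9. 29.]
time_s: 17.1
ee_pos: [494.5, 16.0, 244.5]
ee_rot: [146.7, -12.0, 68.6]
force: [-3.9, 4.9, 4.1]
gripper_width: 15.9
gripper_force: 60.0
t=17.10 off=[-2.2  1. ] tip r=30.3 phi=[21.1  0.1 -0.1] F_sa=[ 4.6 -1.2 -5.8] T_sa=[ 0.69  1.18 -0.1 ] w=15.9 j6=35 j4,5=[-9. 29.]
```

```bash
python3 drive.py '0 0 -5 0 0 0;0 0 -10 0 0 0;0 0 -15 0 0 0;0 0 -25 0 0 0;0 0 -30 0 0 0;0 0 0 0 0 0;0 0 0 0 0 0'
python3 - <<'E'
from h import *
rep(); p=[451.2,-320.5,304]
plan(p,R.from_euler('xyz',[180,0,.5],degrees=True))
im=env.grab_frame('side'); cv2.imwrite('pics/side7.png',im)
E
```

```text
time_s: 17.8
ee_pos: [445.2, 18.7, 313.0]
ee_rot: [146.8, -12.0, 68.3]
force: [0.5, -0.3, -2.6]
gripper_width: 15.4
gripper_force: 60.0
t=17.80 off=[-3.  -0.1] tip r=114.7 phi=[21.3 -0.  -0.1] F_sa=[-0.3 -1.1  2.4] T_sa=[ 0.69 -0.11 -0.07] w=15.4 j6=34 j4,5=[-8. 41.]
t=17.80 rows=10 total d=[-307.9  140.5   24.6] w=72.2 ROW: [-20.6  28.8   5.9] [ 2.2  -2.96  6.21]
```

```bash
python3 - <<'E'
from h import *
s,q,r=st(); D=np.array([-20.6,28.8,5.9]);w=R.from_rotvec([2.2,-2.96,6.21],degrees=True)
for i in range(11):
    print((q+r.apply([0,0,121])).round(0),q.round(0)); q=q+r.apply(D); r=r*w
E
```

```text
[514.  14. 213.] [445.  19. 312.]
[525. -21. 215.] [462. -12. 318.]
[533. -56. 216.] [476. -45. 323.]
[536. -92. 215.] [487. -79. 325.]
[ 536. -128.  213.] [ 493. -115.  325.]
[ 531. -164.  209.] [ 496. -150.  324.]
[ 523. -198.  205.] [ 495. -186.  322.]
[ 510. -232.  200.] [ 490. -222.  318.]
[ 494. -264.  194.] [ 481. -256.  314.]
[ 474. -293.  188.] [ 468. -289.  309.]
[ 451. -320.  182.] [ 451. -320.  303.]
```

```bash
python3 drive.py '-20.6 28.8 5.9 2.2 -3 6.2;-20.6 28.8 5.9 2.2 -3 6.2;-20.6 28.8 5.9 2.2 -3 6.2;-20.6 28.8 5.9 2.2 -3 6.2;-20.6 28.8 5.9 2.2 -3 6.2;-20.6 28.8 5.9 2.2 -3 6.2;-20.6 28.8 5.9 2.2 -3 6.2'; python3 drive.py '-20.6 28.8 5.9 2.2 -3 6.2;-20.6 28.8 5.9 2.2 -3 6.2;-20.6 28.8 5.9 2.2 -3 6.2;0 0 0 0 0 0;0 0 0 0 0 0'
python3 - <<'E'
from h import *
plan([451.2,-320.5,220],R.from_euler('xyz',[180,0,.5],degrees=True),200)
E
```

```text
time_s: 18.55
ee_pos: [490.4, -223.2, 317.6]
ee_rot: [172.2, -7.3, 19.4]
force: [0.8, 0.3, -2.1]
gripper_width: 15.7
gripper_force: 60.0
time_s: 19.05
ee_pos: [450.8, -320.8, 301.9]
ee_rot: [-179.9, 0.4, 0.4]
force: [1.0, 0.3, -2.7]
gripper_width: 15.7
gripper_force: 60.0
t=19.05 rows=1 total d=[ 1.  -0.2 81.9] w=0.5 ROW: [ 1.  -0.2 81.9] [-0.05  0.43 -0.15]
```

Down to just above the hole, then compare tip and hole in both views.

```bash
python3 drive.py '0 0 40 0 .4 0;0 0 42 0 0 0;0 0 20 0 0 0;0 0 0 0 0 0;0 0 0 0 0 0'
python3 - <<'E'
from h import *
s,q,r=st(); print(q,s['force']); o=[]
tip=q+r.apply([0,0,121]); mo=np.array([451,-321,60])
for n in('scene','side'):
    im=env.grab_frame(n); cv2.imwrite(f'pics/{n}8.png',im); a,b=proj(n,tip),proj(n,mo); x,y=((a+b)/2).astype(int)
    print(n,a,b,x-25,y-37); o.append(cv2.resize(im[y-37:y+38,x-25:x+25],(400,600),interpolation=cv2.INTER_CUBIC))
cv2.imwrite('pics/ins8.png',np.clip(np.hstack(o)*1.3,0,255).astype(np.uint8))
E
```

```text
time_s: 19.55
ee_pos: [451.6, -319.5, 203.1]
ee_rot: [179.9, -0.2, 0.5]
force: [1.4, 0.2, -0.4]
gripper_width: 15.3
gripper_force: 60.0
[ 451.62965002 -319.48643751  203.09258586] [ 1.35029829  0.16537449 -0.44427384]
scene [253.99689978 180.0479295 ] [254.82765273 186.58668497] 229 146
side [278.60302008 430.73715984] [278.95577877 437.65453458] 253 397
```

View pics/ins8.png

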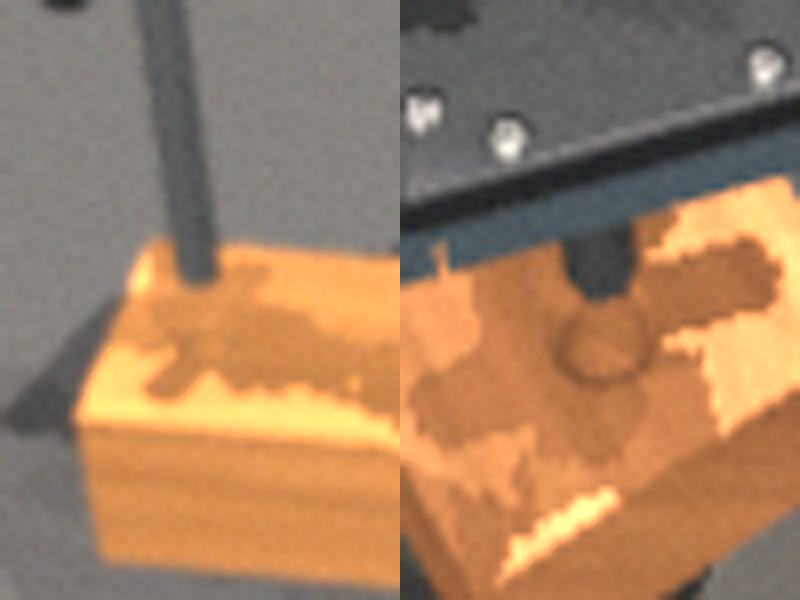

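```bash
python3 - <<'E'
from h import *
s,q,r=st();tz=82.1
print('tip',tri(ray('scene',(253.6,180.2)),ray('side',(278,432.2))))
for n,a,b in(('scene',(253.6,180.2),(254.9,186.2)),('side',(278,432.2),(278.4,440.1))):
    print(n,'tip',onz(n,a,tz)[:2],'hole',onz(n,b,60)[:2],'need',(onz(n,b,60)-onz(n,a,tz))[:2])
E
```

```text
tip (array([ 450.99094296, -321.33593347,   80.56162343]), [0.4, 0.4])
scene tip [ 452.9805193  -320.30082263] hole [ 449.59747241 -321.66366558] need [-3.38304689 -1.36284295]
side tip [ 450.63508488 -321.69595175] hole [ 449.30043905 -324.49856145] need [-1.33464583 -2.8026097 ]
```

Left: tip (253.6,180.5) over the hole around (254.9,186). Right: tip (278,432.3), hole ring centred (278.4,440.1). I'll shift about -1.2 in x and -2 in y, then lower.

```bash
python3 drive.py '-1.2 2 0 0 0 0;0 0 16 0 0 0;0 0 5 0 0 0;0 0 5 0 0 0;0 0 5 0 0 0;0 0 0 0 0 0;0 0 0 0 0 0'; python3 -c "from h import *;print(st()[0]['torque'])"
```

```text
time_s: 20.35
ee_pos: [450.0, -322.0, 171.6]
ee_rot: [179.9, -0.1, 0.4]
force: [0.4, 1.0, -1.8]
gripper_width: 15.7
gripper_force: 60.0
[0.11444931 0.0981035  0.00246496]
```

In the hole with no contact force. Lowering on to the floor.

```bash
python3 drive.py '0 0 10 0 0 0;0 0 12 0 0 0;0 0 10 0 0 0;0 0 4 0 0 0;0 0 0 0 0 0;0 0 0 0 0 0'; python3 drive.py '0 0 2 0 0 0;0 0 1.5 0 0 0;0 0 0 0 0 0'
```

```text
time_s: 20.95
ee_pos: [449.9, -322.0, 135.3]
ee_rot: [179.9, -0.1, 0.4]
force: [1.2, 0.9, -3.1]
gripper_width: 15.8
gripper_force: 60.0
time_s: 21.25
ee_pos: [450.1, -322.2, 132.1]
ee_rot: [179.9, -0.2, 0.4]
force: [1.1, 1.3, -2.9]
gripper_width: 15.4
gripper_force: 60.0
```

```bash
python3 drive.py '0 0 1 0 0 0;0 0 0 0 0 0'; python3 drive.py '0 0 0 0 0 0;0 0 0 0 0 0;0 0 0 0 0 0;0 0 0 0 0 0' 50; python3 drive.py '0 0 -10 0 0 0;0 0 -30 0 0 0;0 0 -50 0 0 0;0 0 -40 0 0 0;0 0 0 0 0 0;0 0 0 0 0 0;0 0 0 0 0 0'
python3 - <<'E'
from h import *
o=[]
for n in('scene','side'):
    im=env.grab_frame(n); cv2.imwrite(f'pics/{n}9.png',im); o.append(im)
a=o[0][110:310,220:430]; b=o[1][150:480,190:350]
cv2.imwrite('pics/fin.png',np.hstack([cv2.resize(a,(480,457)),cv2.resize(b,(222,457))]))
E
```

```text
time_s: 21.45
ee_pos: [450.1, -322.2, 131.1]
ee_rot: [179.9, -0.2, 0.4]
force: [0.7, 1.0, -1.9]
gripper_width: 15.4
gripper_force: 60.0
time_s: 21.85
ee_pos: [449.9, -322.3, 131.1]
ee_rot: [179.9, -0.1, 0.4]
force: [-1.0, -0.1, 0.2]
gripper_width: 44.9
gripper_force: 0.0
time_s: 22.55
ee_pos: [448.9, -321.4, 259.9]
ee_rot: [180.0, -0.0, 0.4]
force: [-0.0, 0.6, -1.0]
gripper_width: 49.8
gripper_force: 0.0
```

View pics/fin.png

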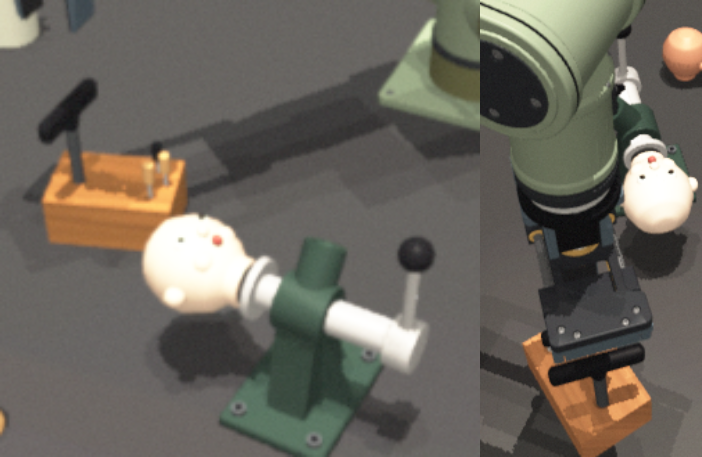

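The key stands in its hole, the lever is upright, the head is face-up, and the gripper is clear.

```bash
python3 -c "from workcell import env;print(env.job_done())"
```

```text
the job is handed in; nothing more can be done
None
```

The job is handed in at about 23 s: the lever was turned upright to within about 0.5°, the clamp screw tightened to a 1.3 N m stop after about 165° of turning (which fits the flat), and the key stood back in its hole with the gripper clear.

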